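Close and seal the sample canister

ROBOT

A 6-joint arm with a two-finger parallel gripper is mounted at the origin on a cart in front of the work surface, level with it; the furniture and walls round the work are solid. World frame = base frame: x ahead of the robot, y to its left, z up, the work surface at z = 0. Lengths are in mm, angles in rad, forces in N, time in s.
With the tool pointing down it reaches from about 350 to 925 mm from the base axis. Payload 6.4 kg.
Tool frame: the origin (TCP) lies at the very end of the fingers, on their centre line; the grasp point (between the pads) lies 19 mm behind it (ctrl.pinch_z is the distance from the TCP to the grasp point, in mm); z points along the fingers, y is the line along which they close (so a half turn about z gives the same grasp; the last joint's range is limited). The gripper opens to 85 mm and grips with 20 to 120 N. Pads are 22 mm wide; open, the fingers measure 114 mm over their backs; the gripper's body (76 mm by 85 mm) begins 54 mm behind the grasp point. The pads swing forward as they close: fully open they stand 13 mm farther back than shut.
Start: joints at [-1.434, 0.245, 1.558, -0, 1.339, -0.174], TCP at [198.788, -618.868, 231.29] pointing down, gripper open.
Joint ranges: [-3.13, 3.13], [-1.02, 2.26], [0.13, 2.54], [-0.95, 4.09], [0.21, 2.88], [-2.74, 2.74]. Speed limits (rad/s): [2.57, 2.57, 3.14, 3.14, 3.14, 3.14].

INTERFACE

Orientations are given as a unit quaternion [x, y, z, w].
In Python, from cell import ctrl gives the robot as it stands.
- The arm moves only by the tool apply_moves, never from a script. Its argument "plan" is a list of rows, each an object with "rotation": the turn, a rotation vector about the tool's x, y, z in degrees, a list of three; "offset": the shift along the tool's x, y, z in m, a list of three; "hand": the finger opening in m, from 0 to 0.0854. A call has 1 to 20 rows; each row is the pose to reach, as a shift and turn from the pose commanded when the call began, along the tool's axes at that moment; what a row does not reach only later rows make up. A row lasts 1/8 s, in which the tool goes at most 62.5 mm and 10.7 degrees, less where a joint would pass 70% of its speed; a pose out of reach is approached as far as the arm can. A call with a gripper value outside its range is refused whole. The fingers move at their own pace and stop on an object; "force" is the grip in N (left out, the last holds). Time passes only in rows, so rows that repeat a pose let the fingers close. It gives the time, the measured TCP pose, the force, the opening and the grip force at its end, in the units of the state.
- ctrl.get_obs(): the state, without advancing time (a new reading comes with each control period).
- ctrl.snapshot(name): name is "scene" or "top" or "wrist"; returns a dict with "color" (400x640x3 uint8, red, green, blue), "z_map" (400x640 float32, mm along the optical axis (not along the pixel's ray), 0 where there is no reading), "mtx" (3x3 intrinsics, pixels), "R" (3x3) and "t" (3): a world point X has camera coordinates R X + t. Camera axes: x right, y down, z forward; pixel columns grow to the right and rows downward; lengths in mm; the calibration is good to about 2 mm. A picture is of the moment at which its call begins.
- ctrl.close_job(): hands the job in; it is judged then, once.
The state is a dict: "clock": time; "joints": joint angles; "dq": joint speeds; "effort": joint torques, N m; "position": TCP position; "eef_rot": TCP orientation; "wrist_force": force on the tool from outside, world axes, zero at the start; "wrist_torque": the same for the moment, N m; "grip_width": finger opening in mm; "grip_force": force on a finger pad.
Only numpy, scipy, OpenCV 4.12 (cv2) and the standard library are available. Lean on these libraries where they do the work, as an engineer would, in place of code of your own. Each camera call takes 0.05 s, during which the arm holds its last target. There are 200 camera calls.

TASK

Set the loose lid squarely and gently on the open canister and, while its vent is still open, press it down until the seal is fully home. Then screw the vent knob in the lid clockwise all the way down until the vent is closed, leaving the lid seated, and let go. Leave the label roll, the check weight and the roll of tape alone.

Things in the scene. Friction and masses are not known exactly. Their poses are not given: they have to be found in the camera images.
- canister: Square steel canister, bolted to the table, open at the top: 138 x 138 mm outside on a 164 x 164 x 6 mm foot flange, walls 8 mm, mouth 122 x 122 mm inside, rim 96 mm above the table. Origin: centre of its underside on the table; x and y along its sides, z up.
- canister_mouth (a point): Centre of the canister's mouth at the height of the steel rim; axes as the canister.
- seal (a joint): How far the black square seal in the canister's rim is pressed down, m: 0 = 6.5 mm proud of the rim, 0.005 = fully home (1.5 mm proud, hard stop). Stiff: the lid's weight (about 5 N) does not move it; about 10 N in all does (5 to 6 N on top of the weight), a little more if fast. It stays where it is pushed.
- lid_mid (a point): Centre of the loose steel lid's plate (142 x 142 x 6 mm; about 0.5 kg with knob); x, y along its sides, z up. Four round-nosed studs below it, 12 mm thick, 18 mm long, at x, y = +-53 mm: it stands on them (point 21 mm up). They go inside the mouth's corners, 2 mm spare each side, any quarter turn. On the canister this point is 9.5 mm above the rim on the raised seal, 4.5 mm fully home.
- knob_grip (a point): Grip point on the axis of the vent knob amid the lid: an upright black plastic bar 46 mm long, 14 thick, 34 high. 12 mm below the bar's top, 22 above its foot; 39 mm above lid_mid when closed. x along the bar, y across its thickness, z up; turns and rises with the knob. Below the bar a round foot, 32 mm across, 19 to 27 mm under this point. The lid can be lifted and pressed by this bar.
- vent_knob (a joint): Angle by which the vent knob is open, rad: 0 = closed (hard stop), at most 3.2; grows anticlockwise from above, clockwise closes. At 0 the bar (knob_grip x) lies along the lid's x. Steep screw: the knob rises 4.77 mm per rad opened (30 mm a turn) and sinks as it is closed. Turning takes about 0.15 N m; it stays where left.
- label_roll: Bystander: white label roll lying on its end, 66 mm across, 52 mm high; origin at its underside.
- check_weight: Bystander: knobbed metal check weight, 47 mm across, 60 mm high; origin at its underside.
- tape_roll: Bystander: roll of masking tape lying flat, 103 mm across, 25 mm high; origin at its underside.

How it is judged:
By the outcome, as a careful person would: the job done as asked, in the order asked, and still so for the second after the job is handed in, with the robot touching nothing.
It also fails if it takes over 72 s, if anything falls off the work surface, if the arm or the gripper's body presses on something with over 40 N, if the wrist force passes 120 N, or if a joint passes its speed limit or range.

## Working session

There is one attempt and no reset: what is moved stays moved. The work goes in short steps, Python scripts to look and compute and a tool call to move; the robot and the scene stay as the last step left them, time stands still between calls to the robot, and variables do not carry over. Pictures are saved under pics/ and viewed, at most 10 in all, crops included, and the job is handed in when it is done.

Besides the shell and the picture viewer there is one more tool, called after "Emit:" as a command line: name --argument value ..., lists and objects as JSON in quotes. apply_moves: Moves the arm, as the interface text tells. Its arguments: {"type":"object","properties":{"plan":{"type":"array"},"force":{"type":"number"}},"required":["plan"]}

```bash
mkdir -p pics
python3 - <<'E'
from cell import ctrl
import cv2,numpy as np
o=ctrl.get_obs();print({k:np.round(v,3) for k,v in o.items()})
for n in("top","scene"):
    s=ctrl.snapshot(n);cv2.imwrite(f"pics/{n}0.png",s["color"][:,:,::-1]);np.savez(f"pics/{n}0.npz",**s);print(n,s["mtx"],s["R"],s["t"])
E
```

```text
{'clock': np.float64(0.0), 'joints': array([-1.434,  0.246,  1.559,  0.   ,  1.339, -0.174]), 'dq': array([-0.001,  0.001,  0.001, -0.001,  0.001, -0.   ]), 'effort': array([ 2.0000e-03, -4.2951e+01, -3.2613e+01, -0.0000e+00,  5.0000e-03,
       -0.0000e+00]), 'position': array([ 198.718, -618.274,  230.144]), 'eef_rot': array([ 0.988,  0.155,  0.   , -0.001]), 'wrist_force': array([-0.657,  0.255,  0.176]), 'wrist_torque': array([-0.044,  0.063, -0.026]), 'grip_force': np.float64(0.0), 'grip_width': np.float64(85.37)}
top [[366.82895455   0.         326.89403749]
 [  0.         366.82895455 206.49035729]
 [  0.           0.           1.        ]] [[-0.01210252 -0.99987272  0.01039557]
 [-0.9811142   0.00986702 -0.19317757]
 [ 0.19305041 -0.01253717 -0.98110874]] [-118.59153501  607.74834541  854.50187882]
scene [[412.64445367   0.         321.24724675]
 [  0.         412.64445367 207.96927865]
 [  0.           0.           1.        ]] [[ 0.90312596 -0.4293595  -0.00373049]
 [-0.33294344 -0.69478285 -0.63751507]
 [ 0.27113127  0.57699845 -0.77042886]] [-561.5908087   171.32344434  814.71476652]
```

View pics/top0.png

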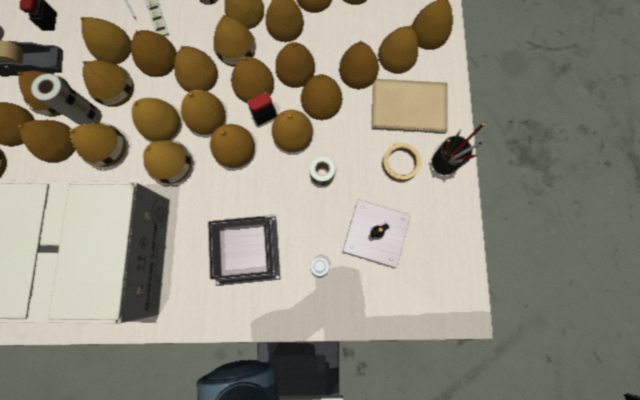

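View pics/scene0.png

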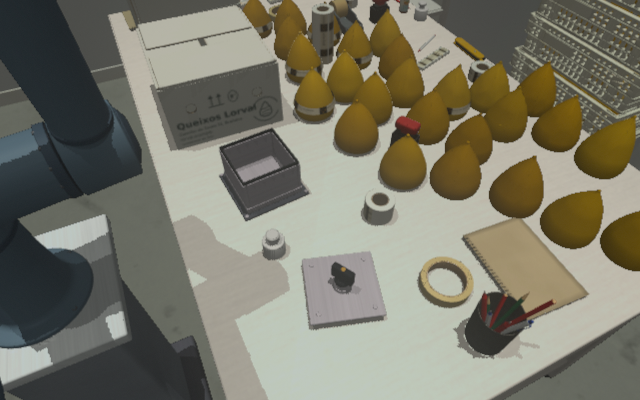

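The top view shows the canister at about (244,249), the lid at (377,233) with its knob at (378,231), the check weight at (320,266), the label roll at (322,170) and the tape at (402,162). The scene view agrees. Next I'll measure them using height masks.

```bash
cat > h.py <<'E'
import cv2,numpy as np
def world(s):
    z=s["z_map"].astype(float);K=s["mtx"];v,u=np.indices(z.shape)
    c=np.stack([(u-K[0,2])/K[0,0]*z,(v-K[1,2])/K[1,1]*z,z],-1)
    W=(c-s["t"])@s["R"];W[z==0]=np.nan;return W
def cast(s,px,h):
    K=s["mtx"];p=np.c_[np.asarray(px,float).reshape(-1,2),np.ones(len(np.asarray(px).reshape(-1,2)))]
    d=(np.linalg.inv(K)@p.T).T@s["R"];o=-s["R"].T@s["t"]
    return o+d*((h-o[2])/d[:,2])[:,None]
def blob(m,box):
    k=np.zeros(m.shape,np.uint8);a,b,c,d=box;k[b:d,a:c]=m[b:d,a:c]
    return max(cv2.findContours(k,0,1)[0],key=cv2.contourArea)
def rect(s,cnt,h):
    P=cast(s,cnt.reshape(-1,2),h)[:,:2].astype(np.float32);return cv2.minAreaRect(P)
E
python3 - <<'E'
from h import *
s=np.load("pics/top0.npz");W=world(s);Z=W[...,2]
print("table",np.nanmedian(Z[290:310,150:240]))
lid=(Z>12);print("lid",rect(s,blob(lid,(335,190,420,275)),24))
k=(Z>45);c=blob(k,(335,190,420,275));print("knob",rect(s,c,70),np.nanmax(Z[200:260,345:410]),cv2.contourArea(c))
can=(Z>85);print("can",rect(s,blob(can,(200,205,290,295)),98),np.nanmax(Z[205:295,200:290]))
for n,b,h in(("weight",(305,250,335,282),40),("label",(300,150,345,190),52),("tape",(375,138,425,185),25)):
    print(n,rect(s,blob(Z>h*.6,b),h)[:2])
g=cv2.resize(s["color"][185:295,200:420,::-1],None,fx=3.6,fy=3.6,interpolation=2);cv2.imwrite("pics/crop.png",g)
E
```

```text
table 0.43203344543885364
lid ((544.3777465820312, -250.94053649902344), (141.6671905517578, 141.73825073242188), 72.49004364013672)
knob ((542.702880859375, -251.70394897460938), (30.101770401000977, 48.59212875366211), 13.437539100646973) 86.93463758364739 149.5
can ((504.752685546875, 83.2541732788086), (137.40357971191406, 138.9213409423828), 4.819387912750244) 106.803785342926
weight ((460.89874267578125, -104.25556182861328), (44.4935188293457, 43.887935638427734))
label ((706.3667602539062, -112.78472137451172), (64.24449157714844, 69.39253997802734))
tape ((735.1082153320312, -324.61041259765625), (101.84148406982422, 100.07440948486328))
```

View pics/crop.png

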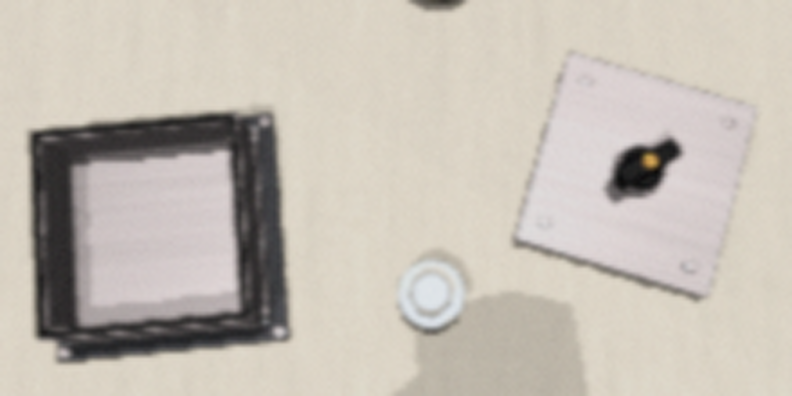

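The crop shows the knob bar running from about (612,190) to (672,148), so a world yaw near -55°/125°. The lid's edges are at -17.5°, which puts the opening at about 2.5 rad. I'll move over the lid for a closer wrist view.

Emit:
apply_moves --plan '[{"rotation":[0,0,-36],"offset":[0.147,-0.082,-0.02],"hand":0.085},{"rotation":[0,0,-72],"offset":[0.294,-0.163,-0.02],"hand":0.085},{"rotation":[0,0,-107],"offset":[0.441,-0.245,-0.02],"hand":0.085},{"rotation":[0,0,-107],"offset":[0.441,-0.245,-0.02],"hand":0.085},{"rotation":[0,0,-107],"offset":[0.441,-0.245,-0.02],"hand":0.085},{"rotation":[0,0,-107],"offset":[0.441,-0.245,-0.02],"hand":0.085},{"rotation":[0,0,-107],"offset":[0.441,-0.245,-0.02],"hand":0.085},{"rotation":[0,0,-107],"offset":[0.441,-0.245,-0.02],"hand":0.085},{"rotation":[0,0,-107],"offset":[0.441,-0.245,-0.02],"hand":0.085},{"rotation":[0,0,-107],"offset":[0.441,-0.245,-0.02],"hand":0.085},{"rotation":[0,0,-107],"offset":[0.441,-0.245,-0.02],"hand":0.085},{"rotation":[0,0,-107],"offset":[0.441,-0.245,-0.02],"hand":0.085},{"rotation":[0,0,-107],"offset":[0.441,-0.245,-0.02],"hand":0.085},{"rotation":[0,0,-107],"offset":[0.441,-0.245,-0.02],"hand":0.085}]'

```text
clock: 1.85
position: [543.6, -250.9, 251.3]
eef_rot: [0.464, 0.886, 0.0, 0.0]
wrist_force: [-0.6, 0.7, -0.2]
grip_width: 84.9
grip_force: 0.0
```

Run:
```python
from cell import ctrl
from h import *
from scipy.spatial.transform import Rotation as Ro
s=ctrl.snapshot("wrist");cv2.imwrite("pics/w1.png",s["color"][:,:,::-1]);np.savez("pics/w1.npz",**s)
o=ctrl.get_obs();print(o["clock"],o["position"],Ro.from_quat(o["eef_rot"]).as_matrix().round(3),o["joints"].round(3))
W=world(s);Z=W[...,2];print(np.nanmin(Z),np.nanmax(Z))
print("cam",-s["R"].T@s["t"])
```

```text
1.9 [ 543.63955801 -250.90803852  251.33166069] [[-0.57   0.822  0.   ]
 [ 0.822  0.57  -0.   ]
 [-0.    -0.    -1.   ]] [-0.622  0.11   1.674 -0.     1.357 -1.228]
-859.9409473102447 355.33782023987584
cam [ 502.36971022 -191.83715727  395.13925245]
```

View pics/w1.png

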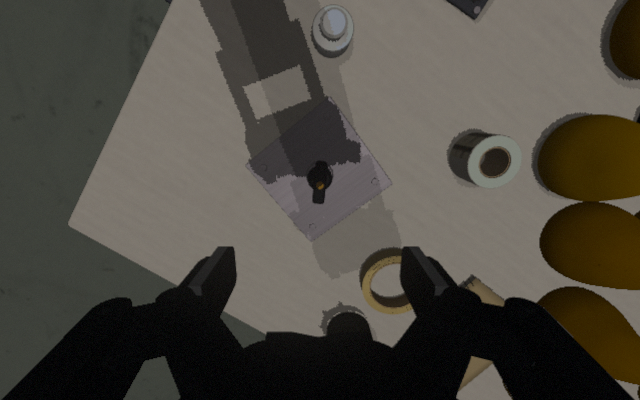

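The wrist view shows the lid centred near (318,170), with the knob bar nearly upright in the image at (319,182) and lying between the fingers. Now for precise measurements.

Run:
```python
from h import *
s=np.load("pics/w1.npz");W=world(s);Z=W[...,2];box=(235,85,400,245)
print("table",np.nanmedian(Z[150:200,200:235]))
k=np.zeros(Z.shape,bool);k[85:245,235:400]=1
pl=k&(Z>18)&(Z<30);print("plate z",np.nanmedian(Z[pl]))
print("lid",rect(s,blob(Z>13,box),24))
top=np.nanpercentile(Z[k&(Z>45)],[50,90,95,99]);print("knob z",top)
for lo in (top[0]-4,top[1]-3):
    m=k&(Z>lo);P=W[m];c=blob(m,box)
    print(lo,m.sum(),P.mean(0),rect(s,c,top[1]),cv2.minAreaRect(P[:,:2].astype(np.float32)))
    d=np.linalg.svd(P[:,:2]-P[:,:2].mean(0))[2][0];print("pca yaw",np.degrees(np.arctan2(d[1],d[0])))
g=cv2.resize(s["color"][95:245,240:400,::-1],None,fx=3.7,fy=3.7,interpolation=2);cv2.imwrite("pics/c1.png",cv2.convertScaleAbs(g,alpha=2))
```

```text
table 1.1684332479467003
plate z 24.904789074552824
lid ((546.2232666015625, -252.68560791015625), (141.5948486328125, 141.43492126464844), 72.52989959716797)
knob z [83.32223097 84.97119073 85.29871395 85.70980206]
79.32223097493741 472 [ 545.81019901 -251.8723276    83.943544  ] ((545.8639526367188, -252.0343017578125), (13.786774635314941, 45.69894027709961), 29.296062469482422) ((546.4447631835938, -252.84475708007812), (13.897932052612305, 46.14021682739258), 29.147584915161133)
pca yaw -60.977724433477114
81.97119073090734 449 [ 545.9582613  -252.05315265   84.08302124] ((545.9840087890625, -252.08615112304688), (13.580453872680664, 45.27908706665039), 29.395130157470703) ((546.3695068359375, -252.62710571289062), (13.701400756835938, 45.6885871887207), 29.388132095336914)
pca yaw -60.64469047426029
```

View pics/c1.png

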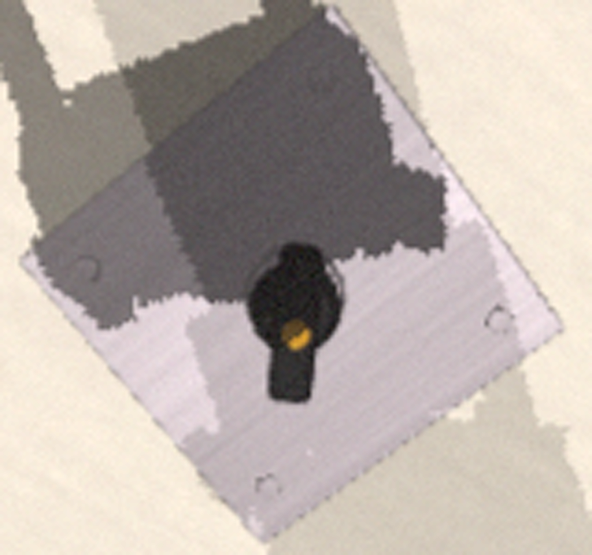

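Bar yaw is 119.3°, the lid's is -17.5°, so the knob is 2.39 rad open. The bar top at about 83.4 mm agrees. Now descending to grip.

Emit:
apply_moves --plan '[{"rotation":[0,0,5.5],"offset":[-0.0026,0.0011,0.05],"hand":0.05},{"rotation":[0,0,5.5],"offset":[-0.0026,0.0011,0.1],"hand":0.05},{"rotation":[0,0,5.5],"offset":[-0.0026,0.0011,0.14],"hand":0.05},{"rotation":[0,0,5.5],"offset":[-0.0026,0.0011,0.17],"hand":0.05},{"rotation":[0,0,5.5],"offset":[-0.0026,0.0011,0.19],"hand":0.05},{"rotation":[0,0,5.5],"offset":[-0.0026,0.0011,0.196],"hand":0.05},{"rotation":[0,0,5.5],"offset":[-0.0026,0.0011,0.196],"hand":0.03},{"rotation":[0,0,5.5],"offset":[-0.0026,0.0011,0.196],"hand":0.022},{"rotation":[0,0,5.5],"offset":[-0.0026,0.0011,0.196],"hand":0.018},{"rotation":[0,0,5.5],"offset":[-0.0026,0.0011,0.196],"hand":0.014},{"rotation":[0,0,5.5],"offset":[-0.0026,0.0011,0.196],"hand":0.008},{"rotation":[0,0,5.5],"offset":[-0.0026,0.0011,0.196],"hand":0.005},{"rotation":[0,0,5.5],"offset":[-0.0026,0.0011,0.196],"hand":0.005},{"rotation":[0,0,5.5],"offset":[-0.0026,0.0011,0.196],"hand":0.005}]' --force 50

```text
clock: 3.65
position: [546.9, -252.5, 56.1]
eef_rot: [0.505, 0.863, 0.0, 0.001]
wrist_force: [1.1, 1.5, 5.7]
grip_width: 13.0
grip_force: 49.9
```

Emit:
apply_moves --plan '[{"rotation":[0,0,0],"offset":[0,0,-0.01],"hand":0.005},{"rotation":[0,0,0],"offset":[0,0,-0.03],"hand":0.005},{"rotation":[0,0,0],"offset":[0,0,-0.065],"hand":0.005},{"rotation":[0,0,0],"offset":[0,0,-0.105],"hand":0.005},{"rotation":[0,0,0],"offset":[0,0,-0.145],"hand":0.005},{"rotation":[0,0,-2],"offset":[0.015,0.015,-0.17],"hand":0.005},{"rotation":[0,0,-6],"offset":[0.045,0.047,-0.17],"hand":0.005},{"rotation":[0,0,-10],"offset":[0.08,0.084,-0.17],"hand":0.005},{"rotation":[0,0,-14],"offset":[0.115,0.121,-0.17],"hand":0.005},{"rotation":[0,0,-18],"offset":[0.145,0.153,-0.17],"hand":0.005},{"rotation":[0,0,-21],"offset":[0.165,0.174,-0.17],"hand":0.005},{"rotation":[0,0,-22.3],"offset":[0.175,0.184,-0.17],"hand":0.005},{"rotation":[0,0,-22.3],"offset":[0.175,0.184,-0.17],"hand":0.005},{"rotation":[0,0,-22.3],"offset":[0.175,0.184,-0.17],"hand":0.005},{"rotation":[0,0,-22.3],"offset":[0.175,0.184,-0.17],"hand":0.005}]'

```text
clock: 5.52
position: [620.7, -10.7, 225.3]
eef_rot: [0.33, 0.944, -0.0, -0.0]
wrist_force: [0.2, -0.2, -5.8]
grip_width: 12.9
grip_force: 49.3
```

Run:
```python
from cell import ctrl
from h import *
s=ctrl.snapshot("wrist");cv2.imwrite("pics/w2.png",s["color"][:,:,::-1]);np.savez("pics/w2.npz",**s)
o=ctrl.get_obs();print({k:np.round(v,3) for k,v in o.items()})
```

```text
{'clock': np.float64(5.575), 'joints': array([-0.199,  0.183,  1.641, -0.   ,  1.317, -1.098]), 'dq': array([ 0.003,  0.001, -0.001,  0.   , -0.002,  0.   ]), 'effort': array([ 7.3000e-02, -4.2914e+01, -3.4792e+01,  0.0000e+00,  3.0000e-03,
        0.0000e+00]), 'position': array([620.736, -10.61 , 225.275]), 'eef_rot': array([ 0.33 ,  0.944, -0.   , -0.   ]), 'wrist_force': array([ 0.88 , -0.024, -4.657]), 'wrist_torque': array([-0.005, -0.025, -0.037]), 'grip_force': np.float64(49.317), 'grip_width': np.float64(13.089)}
```

View pics/w2.png

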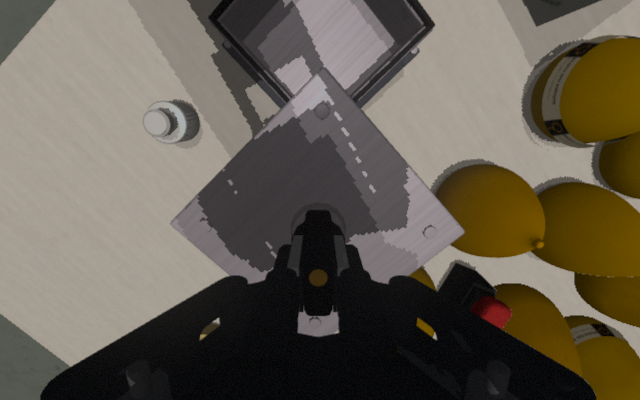

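The wrist view shows the lid in hand with corners at about (325,70), (172,223) and (463,233). The canister is clipped at the top, with corners at (215,18) and (433,22). I'll back off 55 mm so three canister corners are in view.

Emit:
apply_moves --plan '[{"rotation":[0,0,0],"offset":[-0.03,0,0],"hand":0.005},{"rotation":[0,0,0],"offset":[-0.055,0,0],"hand":0.005},{"rotation":[0,0,0],"offset":[-0.055,0,0],"hand":0.005},{"rotation":[0,0,0],"offset":[-0.055,0,0],"hand":0.005}]'

```text
clock: 6.08
position: [663.5, -43.8, 225.0]
eef_rot: [0.329, 0.944, 0.0, -0.001]
wrist_force: [0.5, 0.3, -4.3]
grip_width: 12.9
grip_force: 49.3
```

Run:
```python
from cell import ctrl
from h import *
from scipy.spatial.transform import Rotation as Ro
s=ctrl.snapshot("wrist");cv2.imwrite("pics/w3.png",s["color"][:,:,::-1]);np.savez("pics/w3.npz",**s)
o=ctrl.get_obs();print(o["clock"],o["position"],o["eef_rot"])
W=world(s);Z=W[...,2];d=s["z_map"]
u=np.indices(Z.shape)[1]
lidm=(Z>180)&(Z<200);lidm[:, :150]=0;lidm[:,490:]=0
zl=np.nanmedian(Z[lidm]);print("lid top z",zl,lidm.sum())
P=W[lidm];A=np.c_[P[:,:2],np.ones(len(P))];print("lid plane slope",np.linalg.lstsq(A,P[:,2],rcond=None)[0])
L=rect(s,blob(lidm,(150,40,490,300)),zl);print("lid",L)
cm=(Z>88)&(Z<112);c=blob(cm,(150,0,500,200));x=cv2.boundingRect(c);print("can px",x)
for h in(96,):print("can outer",rect(s,c,h))
ring=np.zeros(Z.shape,np.uint8);cv2.drawContours(ring,[c],-1,1,-1)
q=cm&(ring>0);print("can z pct",np.nanpercentile(Z[q],[10,30,50,70,90]))
v=s["color"][:,:,::-1].copy();cv2.drawContours(v,[c],-1,(0,255,0),1);cv2.drawContours(v,[blob(lidm,(150,40,490,300))],-1,(0,0,255),1)
cv2.imwrite("pics/w3d.png",v)
```

```text
6.125 [663.42803814 -43.53389174 225.04518553] [ 3.28855016e-01  9.44380307e-01  2.99895282e-05 -4.61232448e-04]
lid top z 193.52770897464063 32191
lid plane slope [-1.91174210e-03  7.49272662e-04  1.94831011e+02]
lid ((662.7243041992188, -43.94884490966797), (140.65615844726562, 140.74949645996094), 4.786457061767578)
can px (249, 0, 147, 74)
can outer ((558.4662475585938, 43.475616455078125), (122.0853042602539, 56.20811462402344), 51.54104232788086)
can z pct [ 94.37964017  96.18461112 100.99586047 103.39194378 104.2246267 ]
```

View pics/w3d.png

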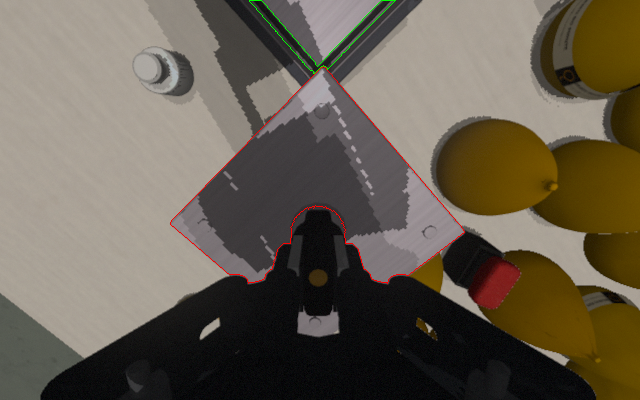

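I backed off the wrong way for the canister. The lid in hand did come out precisely: centre (662.7,-43.95), yaw 4.79°, level, and only (-0.7,-0.4) mm from the TCP. The first picture (w2) holds both side corners of the canister, so I'll combine the two.

Run:
```python
from h import *
al=[]
for n,box in(("w2",(190,0,450,125)),("w3",(200,0,440,80))):
    s=np.load(f"pics/{n}.npz");W=world(s);Z=W[...,2]
    m=(Z>90)&(Z<112);c=blob(m,box)[:,0];c=c[(c[:,1]>1)]
    P=cast(s,c,96);al.append(P);R=cv2.minAreaRect(P[:,:2].astype(np.float32));print(n,c.min(0),c.max(0),R)
    # express in canister frame at nominal (504.75,83.25), yaw 4.8
    a=np.radians(4.8);q=(P[:,:2]-[504.75,83.25])@np.array([[np.cos(a),-np.sin(a)],[np.sin(a),np.cos(a)]])
    for ax in(0,1):
        for sg in(-1,1):
            e=q[(np.abs(q[:,ax]-sg*69)<7)&(np.abs(q[:,1-ax])<55)]
            if len(e)>8:
                f=np.polyfit(e[:,1-ax],e[:,ax],1);print("  side","xy"[ax],sg,len(e),"at0 %.2f slope %.2f deg med %.2f"%(f[1],np.degrees(np.arctan(f[0])),np.median(e[:,ax])))
s=np.load("pics/top0.npz");Z=world(s)[...,2];print(rect(s,blob((Z>85),(200,205,290,295)),96))
s=np.load("pics/w2.npz");Z=world(s)[...,2]
# height profile across near-right side
print([np.round(Z[r,385:425:2],0) for r in(40,60)])
```

```text
w2 [350   2] [434 102] ((556.5899047851562, 111.91921997070312), (34.689579010009766, 91.29232788085938), 6.062735557556152)
  side x 1 139 at0 66.78 slope 0.12 deg med 66.62
  side y 1 9 at0 69.60 slope -0.13 deg med 69.46
w3 [251   2] [392  73] ((558.7762451171875, 42.70445251464844), (118.10986328125, 54.763240814208984), 51.54121780395508)
  side x 1 127 at0 68.09 slope 1.13 deg med 70.93
  side y -1 67 at0 -69.13 slope 0.76 deg med -69.36
((504.9271240234375, 83.71314239501953), (137.72354125976562, 139.2448272705078), 4.819396495819092)
[array([ 23.,  24.,  24.,  23.,  24.,  26.,  30.,  33.,  40.,  43.,  42.,
        77.,  95.,  96., 103., 104., 105.,  96.,  94.,   0.]), array([ 43.,  nan,  97., 103., 106., 103., 103.,  96.,   7.,   8.,   7.,
         7.,   6.,   0.,   2.,   3.,   0.,   1.,   1.,   2.])]
```

Run:
```python
from h import *
a=np.radians(4.8);M=np.array([[np.cos(a),-np.sin(a)],[np.sin(a),np.cos(a)]])
for n in("w2","w3"):
    s=np.load(f"pics/{n}.npz");Z=world(s)[...,2]
    m=((Z>91)&(Z<112));m[:2]=0;m[125:]=0;m[:,:190]=0;m[:,450:]=0
    v,u=np.nonzero(m);q=(cast(s,np.c_[u,v],96)[:,:2]-[504.75,83.25])@M
    k=(np.abs(q)<76).all(1);q=q[k]
    for ax in(0,1):
        for sg in(-1,1):
            t=q[:,1-ax];pts=[]
            for b in range(-56,56,4):
                e=q[(t>=b)&(t<b+4)]
                if len(e) and abs((sg*e[:,ax]).max()-69)<5:pts.append((b+2,sg*(sg*e[:,ax]).max()))
            if len(pts)>4:
                p=np.array(pts);f=np.polyfit(p[:,0],p[:,1],1);print(n,"xy"[ax],sg,len(p),"at0 %.2f slope %.2f deg med %.2f sd %.2f"%(f[1],np.degrees(np.arctan(f[0])),np.median(p[:,1]),p[:,1].std()))
```

```text
w2 x 1 20 at0 70.58 slope 0.05 deg med 70.59 sd 0.18
w2 y -1 21 at0 -68.96 slope 0.03 deg med -68.96 sd 0.16
w3 x 1 19 at0 71.27 slope 0.24 deg med 71.19 sd 0.17
w3 y -1 17 at0 -69.51 slope 0.03 deg med -69.52 sd 0.16
```

Relative to the lid, the canister is at TCP (507.3, 83.2) and already aligned in yaw. Moving above it, with the studs just over the rim.

Emit:
apply_moves --plan '[{"rotation":[0,0,0],"offset":[0.02,0,0],"hand":0.005},{"rotation":[0,0,0],"offset":[0.055,0.001,0],"hand":0.005},{"rotation":[0,0,0],"offset":[0.095,0.001,0],"hand":0.005},{"rotation":[0,0,0],"offset":[0.135,0.002,0],"hand":0.005},{"rotation":[0,0,0],"offset":[0.17,0.002,0],"hand":0.005},{"rotation":[0,0,0],"offset":[0.193,0.0024,0],"hand":0.005},{"rotation":[0,0,0],"offset":[0.2011,0.0024,0.01],"hand":0.005},{"rotation":[0,0,0],"offset":[0.2011,0.0024,0.03],"hand":0.005},{"rotation":[0,0,0],"offset":[0.2011,0.0024,0.05],"hand":0.005},{"rotation":[0,0,0],"offset":[0.2011,0.0024,0.06],"hand":0.005},{"rotation":[0,0,0],"offset":[0.2011,0.0024,0.06],"hand":0.005},{"rotation":[0,0,0],"offset":[0.2011,0.0024,0.06],"hand":0.005},{"rotation":[0,0,0],"offset":[0.2011,0.0024,0.06],"hand":0.005}]'

```text
clock: 7.75
position: [508.6, 83.0, 166.2]
eef_rot: [0.329, 0.944, 0.0, 0.001]
wrist_force: [-0.3, 0.1, -5.2]
grip_width: 13.1
grip_force: 49.3
```

Run:
```python
from cell import ctrl
from h import *
o=ctrl.get_obs();print(o["clock"],o["position"],o["eef_rot"],o["wrist_force"])
v=[]
for n in("scene","top"):
    s=ctrl.snapshot(n);np.savez(f"pics/{n}4.npz",**s)
    v.append(cv2.resize((s["color"][110:230,190:350] if n=="scene" else s["color"][190:310,170:330])[:,:,::-1],None,fx=2.5*2,fy=2.5*2,interpolation=2)[:, :])
cv2.imwrite("pics/p4.png",cv2.resize(np.hstack(v),(800,300)))
```

```text
7.75 [508.5593149   82.9720338  166.24451248] [3.28818424e-01 9.44392728e-01 2.50981422e-04 8.69566710e-04] [-0.26616243  0.09881694 -5.2264828 ]
```

View pics/p4.png

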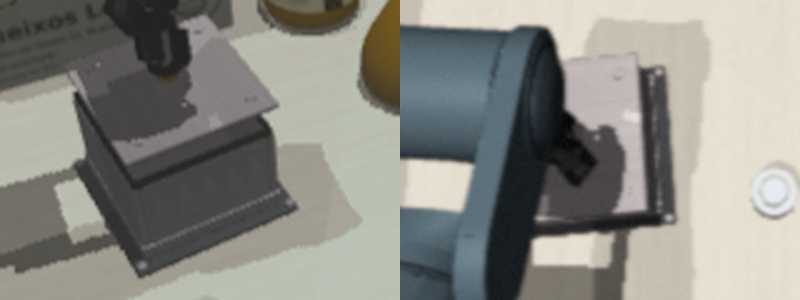

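The lid hovers over the canister and lines up with its sides in both views. Descending with the studs into the mouth and a 1 mm correction.

Emit:
apply_moves --plan '[{"rotation":[0,0,0],"offset":[0.001,-0.0005,0],"hand":0.005},{"rotation":[0,0,0],"offset":[0.001,-0.0005,0.004],"hand":0.005},{"rotation":[0,0,0],"offset":[0.001,-0.0005,0.008],"hand":0.005},{"rotation":[0,0,0],"offset":[0.001,-0.0005,0.011],"hand":0.005},{"rotation":[0,0,0],"offset":[0.001,-0.0005,0.012],"hand":0.005},{"rotation":[0,0,0],"offset":[0.001,-0.0005,0.012],"hand":0.005}]'

```text
clock: 8.6
position: [506.8, 83.3, 153.2]
eef_rot: [0.329, 0.944, -0.0, -0.0]
wrist_force: [1.0, 0.5, -3.4]
grip_width: 13.1
grip_force: 49.4
```

Emit:
apply_moves --plan '[{"rotation":[0,0,0],"offset":[0,0,0.003],"hand":0.005},{"rotation":[0,0,0],"offset":[0,0,0.006],"hand":0.005},{"rotation":[0,0,0],"offset":[0,0,0.009],"hand":0.005},{"rotation":[0,0,0],"offset":[0,0,0.01],"hand":0.005},{"rotation":[0,0,0],"offset":[0,0,0.011],"hand":0.005},{"rotation":[0,0,0],"offset":[0,0,0.011],"hand":0.005}]'

```text
clock: 9.35
position: [506.8, 83.3, 142.3]
eef_rot: [0.329, 0.944, -0.0, -0.0]
wrist_force: [0.2, -0.4, -4.3]
grip_width: 12.9
grip_force: 49.4
```

Still free, so the studs are inside. Next, gently down onto the seal.

Emit:
apply_moves --plan '[{"rotation":[0,0,0],"offset":[0,0,0.0005],"hand":0.005},{"rotation":[0,0,0],"offset":[0,0,0.001],"hand":0.005},{"rotation":[0,0,0],"offset":[0,0,0.0015],"hand":0.005},{"rotation":[0,0,0],"offset":[0,0,0.002],"hand":0.005},{"rotation":[0,0,0],"offset":[0,0,0.0025],"hand":0.005},{"rotation":[0,0,0],"offset":[0,0,0.0025],"hand":0.005}]'

```text
clock: 10.1
position: [507.0, 83.3, 140.5]
eef_rot: [0.329, 0.944, 0.0, 0.0]
wrist_force: [-4.9, 0.4, 4.1]
grip_width: 13.2
grip_force: 50.7
```

Contact. Pressing down slowly.

Emit:
apply_moves --plan '[{"rotation":[0,0,0],"offset":[0,0,0.0005],"hand":0.005},{"rotation":[0,0,0],"offset":[0,0,0.001],"hand":0.005},{"rotation":[0,0,0],"offset":[0,0,0.0015],"hand":0.005},{"rotation":[0,0,0],"offset":[0,0,0.002],"hand":0.005},{"rotation":[0,0,0],"offset":[0,0,0.0025],"hand":0.005},{"rotation":[0,0,0],"offset":[0,0,0.003],"hand":0.005},{"rotation":[0,0,0],"offset":[0,0,0.003],"hand":0.005}]'

```text
clock: 10.98
position: [506.9, 83.3, 136.8]
eef_rot: [0.329, 0.944, 0.0, 0.0]
wrist_force: [-3.7, -0.5, 3.9]
grip_width: 13.5
grip_force: 50.6
```

Emit:
apply_moves --plan '[{"rotation":[0,0,0],"offset":[0,0,0.0005],"hand":0.005},{"rotation":[0,0,0],"offset":[0,0,0.001],"hand":0.005},{"rotation":[0,0,0],"offset":[0,0,0.0015],"hand":0.005},{"rotation":[0,0,0],"offset":[0,0,0.002],"hand":0.005},{"rotation":[0,0,0],"offset":[0,0,0.0025],"hand":0.005},{"rotation":[0,0,0],"offset":[0,0,0.003],"hand":0.005},{"rotation":[0,0,0],"offset":[0,0,0.003],"hand":0.005}]'

```text
clock: 11.85
position: [507.1, 83.3, 135.7]
eef_rot: [0.329, 0.944, -0.0, -0.0]
wrist_force: [-9.7, 0.0, 17.0]
grip_width: 13.1
grip_force: 52.4
```

It has stopped at 135.7 mm, right at the expected home height. I'll press a little harder to confirm and relieve the side load.

Emit:
apply_moves --plan '[{"rotation":[0,0,0],"offset":[0.0003,-0.0002,0.0005],"hand":0.005},{"rotation":[0,0,0],"offset":[0.0006,-0.0004,0.001],"hand":0.005},{"rotation":[0,0,0],"offset":[0.0006,-0.0004,0.0015],"hand":0.005},{"rotation":[0,0,0],"offset":[0.0006,-0.0004,0.002],"hand":0.005},{"rotation":[0,0,0],"offset":[0.0006,-0.0004,0.002],"hand":0.005},{"rotation":[0,0,0],"offset":[0.0006,-0.0004,0.002],"hand":0.005}]'

```text
clock: 12.6
position: [507.2, 83.3, 135.5]
eef_rot: [0.329, 0.944, -0.0, 0.001]
wrist_force: [-11.9, -0.2, 24.9]
grip_width: 13.5
grip_force: 53.7
```

The seal is home: position unchanged at higher force. Now I'll turn clockwise, following the screw at 0.083 mm per degree.

Emit:
apply_moves --plan '[{"rotation":[0,0,3],"offset":[0,0,-0.0005],"hand":0.005},{"rotation":[0,0,8],"offset":[0,0,-0.0003],"hand":0.005},{"rotation":[0,0,13],"offset":[0,0,0.0001],"hand":0.005},{"rotation":[0,0,18],"offset":[0,0,0.0005],"hand":0.005},{"rotation":[0,0,23],"offset":[0,0,0.0009],"hand":0.005},{"rotation":[0,0,28],"offset":[0,0,0.0013],"hand":0.005},{"rotation":[0,0,33],"offset":[0,0,0.0017],"hand":0.005},{"rotation":[0,0,38],"offset":[0,0,0.0022],"hand":0.005},{"rotation":[0,0,43],"offset":[0,0,0.0026],"hand":0.005},{"rotation":[0,0,48],"offset":[0,0,0.003],"hand":0.005},{"rotation":[0,0,50],"offset":[0,0,0.0032],"hand":0.005},{"rotation":[0,0,50],"offset":[0,0,0.0032],"hand":0.005}]'

```text
clock: 14.1
position: [507.2, 83.3, 131.5]
eef_rot: [0.697, 0.717, 0.0, 0.001]
wrist_force: [-8.9, 0.6, 20.4]
grip_width: 13.6
grip_force: 52.9
```

Run:
```python
from cell import ctrl
o=ctrl.get_obs();print(o["position"].round(2),o["eef_rot"].round(3),o["wrist_force"].round(1),o["wrist_torque"].round(2),o["grip_force"],o["joints"].round(2))
```

```text
[507.18  83.34 131.49] [0.697 0.717 0.    0.001] [-8.9  0.6 20.4] [-0.01  1.71 -0.04] 52.900707721710205 [-0.06  0.04  1.98 -0.    1.12 -0.09]
```

It's sinking with the screw as expected. Continuing.

Emit:
apply_moves --plan '[{"rotation":[0,0,3],"offset":[0,0,0.0],"hand":0.005},{"rotation":[0,0,8],"offset":[0,0,0.0003],"hand":0.005},{"rotation":[0,0,13],"offset":[0,0,0.0007],"hand":0.005},{"rotation":[0,0,18],"offset":[0,0,0.0011],"hand":0.005},{"rotation":[0,0,23],"offset":[0,0,0.0015],"hand":0.005},{"rotation":[0,0,28],"offset":[0,0,0.0019],"hand":0.005},{"rotation":[0,0,33],"offset":[0,0,0.0023],"hand":0.005},{"rotation":[0,0,38],"offset":[0,0,0.0028],"hand":0.005},{"rotation":[0,0,43],"offset":[0,0,0.0032],"hand":0.005},{"rotation":[0,0,48],"offset":[0,0,0.0036],"hand":0.005},{"rotation":[0,0,53],"offset":[0,0,0.004],"hand":0.005},{"rotation":[0,0,58],"offset":[0,0,0.0044],"hand":0.005},{"rotation":[0,0,63],"offset":[0,0,0.0049],"hand":0.005},{"rotation":[0,0,68],"offset":[0,0,0.0053],"hand":0.005},{"rotation":[0,0,73],"offset":[0,0,0.0057],"hand":0.005},{"rotation":[0,0,78],"offset":[0,0,0.0061],"hand":0.005},{"rotation":[0,0,80],"offset":[0,0,0.0063],"hand":0.005},{"rotation":[0,0,80],"offset":[0,0,0.0063],"hand":0.005}]'

```text
clock: 16.35
position: [507.3, 83.2, 124.9]
eef_rot: [0.995, 0.101, 0.001, 0.0]
wrist_force: [-7.4, -0.3, 18.4]
grip_width: 13.3
grip_force: 52.6
```

Run:
```python
from cell import ctrl
o=ctrl.get_obs();print(o["position"].round(2),o["eef_rot"].round(3),o["wrist_force"].round(1),o["wrist_torque"].round(2),o["grip_force"],o["joints"].round(2))
```

```text
[507.28  83.22 124.87] [0.995 0.101 0.001 0.   ] [-7.4 -0.3 18.4] [-0.04  1.44 -0.01] 52.60901212692261 [-0.06  0.05  1.98 -0.    1.1   1.31]
```

About 7° left. Going to the stop slowly and watching the torque.

Emit:
apply_moves --plan '[{"rotation":[0,0,2],"offset":[0,0,0.0002],"hand":0.005},{"rotation":[0,0,4],"offset":[0,0,0.0003],"hand":0.005},{"rotation":[0,0,6],"offset":[0,0,0.0004],"hand":0.005},{"rotation":[0,0,8],"offset":[0,0,0.0006],"hand":0.005},{"rotation":[0,0,9],"offset":[0,0,0.0006],"hand":0.005},{"rotation":[0,0,9],"offset":[0,0,0.0006],"hand":0.005}]'

```text
clock: 17.1
position: [507.6, 83.2, 124.3]
eef_rot: [1.0, 0.024, 0.001, 0.0]
wrist_force: [-7.0, 0.4, 16.7]
grip_width: 12.8
grip_force: 52.7
```

Run:
```python
from cell import ctrl
o=ctrl.get_obs();print(o["position"].round(2),o["eef_rot"].round(4),o["wrist_force"].round(1),o["wrist_torque"].round(2),o["joints"].round(3))
```

```text
[507.58  83.23 124.27] [9.997e-01 2.380e-02 1.500e-03 5.000e-04] [-7.   0.4 16.7] [0.04 1.24 0.54] [-5.800e-02  5.300e-02  1.982e+00 -1.000e-03  1.103e+00  1.466e+00]
```

Emit:
apply_moves --plan '[{"rotation":[0,0,1],"offset":[0,0,0.0],"hand":0.005},{"rotation":[0,0,2],"offset":[0,0,0.0],"hand":0.005},{"rotation":[0,0,3],"offset":[0,0,0.0],"hand":0.005},{"rotation":[0,0,3],"offset":[0,0,0.0],"hand":0.005}]'

```text
clock: 17.6
position: [508.1, 83.2, 124.3]
eef_rot: [1.0, -0.001, 0.002, 0.001]
wrist_force: [-4.0, 0.5, 14.8]
grip_width: 12.9
grip_force: 56.4
```

Run:
```python
from cell import ctrl
o=ctrl.get_obs();print(o["position"].round(2),o["eef_rot"].round(4),o["wrist_force"].round(1),o["wrist_torque"].round(2),o["joints"].round(3))
```

```text
[508.08  83.2  124.29] [ 1.0e+00 -1.5e-03  2.3e-03  6.0e-04] [-4.   0.5 14.8] [0.01 0.8  1.15] [-5.800e-02  5.400e-02  1.982e+00 -1.000e-03  1.101e+00  1.517e+00]
```

Torque rose to 1.15 N m with no further sinking, so the vent is at its stop. Relaxing the twist and load, then releasing and rising.

Emit:
apply_moves --plan '[{"rotation":[0,0,-1.5],"offset":[0,0,-0.0005],"hand":0.005},{"rotation":[0,0,-3],"offset":[0,0,-0.001],"hand":0.005},{"rotation":[0,0,-3],"offset":[0,0,-0.001],"hand":0.005},{"rotation":[0,0,-3],"offset":[0,0,-0.001],"hand":0.02},{"rotation":[0,0,-3],"offset":[0,0,-0.001],"hand":0.035},{"rotation":[0,0,-3],"offset":[0,0,-0.001],"hand":0.045},{"rotation":[0,0,-3],"offset":[0,0,-0.001],"hand":0.05},{"rotation":[0,0,-3],"offset":[0,0,-0.001],"hand":0.05},{"rotation":[0,0,-3],"offset":[0,0,-0.02],"hand":0.05},{"rotation":[0,0,-3],"offset":[0,0,-0.05],"hand":0.05},{"rotation":[0,0,-3],"offset":[0,0,-0.09],"hand":0.05},{"rotation":[0,0,-3],"offset":[0,0,-0.13],"hand":0.05},{"rotation":[0,0,-3],"offset":[0,0,-0.15],"hand":0.05},{"rotation":[0,0,-3],"offset":[0,0,-0.15],"hand":0.05},{"rotation":[0,0,-3],"offset":[0,0,-0.15],"hand":0.05}]'

```text
clock: 19.48
position: [505.5, 83.3, 270.3]
eef_rot: [1.0, 0.023, -0.001, -0.0]
wrist_force: [-0.3, 0.0, -0.4]
grip_width: 50.0
grip_force: 0.0
```

Run:
```python
from cell import ctrl
from h import *
o=ctrl.get_obs();print(o["clock"],o["position"].round(1),o["wrist_force"].round(1))
s=ctrl.snapshot("wrist");W=world(s);Z=W[...,2];np.savez("pics/w5.npz",**s)
box=(130,0,510,330);r=np.zeros(Z.shape,bool);r[0:330,130:510]=1
m=r&(Z>97)&(Z<112);zt=np.nanmedian(Z[m]);print("lid top",zt,rect(s,blob(m,box),zt))
k=r&(Z>128)&(Z<165);print("knob top pct",np.nanpercentile(Z[k],[50,90]));
k&=Z>np.nanpercentile(Z[k],50)-4;print(k.sum(),cv2.minAreaRect(cast(s,blob(k,box),np.nanmedian(Z[k]))[:,:2].astype(np.float32)) if 1 else 0)
print("bg table",np.nanmedian(Z[(abs(Z)<8)]))
cv2.imwrite("pics/w5.png",cv2.convertScaleAbs(s["color"][:,:,::-1],alpha=1.6))
```

```text
19.475 [505.5  83.3 270.3] [-0.3  0.  -0.4]
lid top 104.62094994143298 ((508.490478515625, 83.14030456542969), (141.10311889648438, 141.09298706054688), 3.216684579849243)
knob top pct [152.22153089 153.29965749]
656 ((508.6385803222656, 82.90611267089844), (44.68172836303711, 13.722794532775879), 2.5819082260131836)
bg table 1.1693545511059897
```

View pics/w5.png

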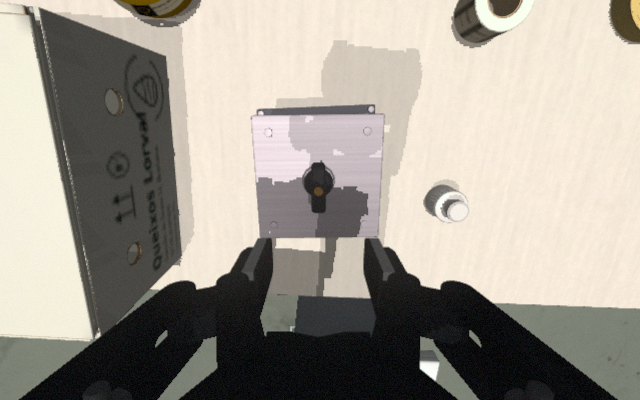

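The wrist view shows the lid seated at about (318,175) with the knob bar along its side. Lid top is 103.7 mm (home is 103.5), the bar is within 0.6° of the lid's axis, and the gripper is clear.

```bash
python3 -c "
from cell import ctrl
print(ctrl.close_job())"
```

```text
the job is handed in; nothing more can be done
None
```

The job is handed in: the lid is on with the seal fully home, the vent knob was then turned clockwise to its stop, and the gripper is clear; the lid sits about 1.6° off the canister's sides, and the label roll, check weight and tape were left alone.

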